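Stand the projection screen in its slotted foot

TASK

Set up the projection screen for the optics lesson: take the white screen with the red tab out of its sloping storage rack and stand it upright, tab on top, in the slot of the grey foot. Lower it right to the bottom of the slot before letting go, do not let it drop, and leave the blue plate and the other things on the bench where they are.

Things in the scene. Friction and masses are not known exactly. Their poses are not given: they have to be found in the camera images.
- screen: projection screen: rigid plate 8 mm thick (x), 110 wide (y), 110 high (z), white with a black cross on each face; on the middle of its top edge a red grip tab 40 wide (y), 35 high (z), 8 thick, flush with the faces. 90-180 g. Origin: centre of its lower edge; z points up the plate to the tab. Starts in rack_a, leaning 30 deg from vertical, top to the rack's -x. Either face may be in front
- screen_tab (a point): centre of the screen's red tab, 128 mm from the screen's origin along its z (the tab reaches from 110 to 145 mm); same axes as the screen
- rack_a: wooden rack of the white screen, fixed; base 150 (x) by 130 (y) mm. The plate's lower edge rests on a ledge 30 mm along +x and 35 mm up from the origin; a back board leaning 30 deg to -x carries the lower 80 mm of the plate's underside; a lip 12 mm high stands 8 mm before its other face. Above these the plate is free on both sides; it comes out along its own z. Origin: centre of underside, z up
- rack_b: an identical rack that holds the blue plate; same frame. It is a fixed obstacle, 104 mm high
- blue_plate: a plate of exactly the same shape and frame as the screen, but all blue, leaning in rack_b in the same way (highest point about 165 mm above the bench). Not to be disturbed
- foot: slotted foot, grey block 60 (x) by 150 (y) by 40 mm high, fixed, with a central slot open at the top: 11 mm wide (x), 114 long (y), 30 deep, mouth chamfered 3 mm, a yellow line along each side. Origin: centre of the underside; z up, y along the slot. Foot and racks swap places between runs and are turned up to 0.3 rad either way
- slot_floor (a point): centre of the floor of the slot, 10 mm above the foot's origin (the mouth is 30 mm higher); axes of the foot
- meter: black multimeter lying flat, 135 x 70 x 38 mm, loose; origin centre of the underside. Bystander
- beaker: empty glass beaker, 90 mm across, 115 mm high, loose; origin centre of the underside. Bystander
- wire_stand: black base 90 x 70 mm with two steel wire loops, 98 mm high, loose; origin centre of the underside. Bystander
Not all that is in view belongs to the job. What is shaped like the foot but pink is not meant. Leave any green look-alike of the screen alone.

How it is judged:
At the end, for the whole second after the job is handed in: The white screen stands in the slot of the foot, its lower edge within 4 mm of the slot's floor and 7 mm of its centre, tab up and within 0.14 rad (8 degrees) of vertical, along the slot within 0.1 rad, released and at rest (horizontal distance between screen and slot_floor below 0.007 m and z of screen in the frame of foot below 0.014 m and angle between screen's own z axis and vertical below 0.14 rad and angle between the y axis of screen and the y axis of foot, either way round below 0.1 rad and linear speed of screen below 0.02 m/s and angular speed of screen below 0.5 rad/s); the robot touches nothing.
It fails at once if the screen is dropped: it moves at more than 0.6 m/s (a fall of about 18 mm) with no finger on it (linear speed of screen above 0.6 m/s and contact force between the fingers and screen below 0.05 N).
It fails at once if the blue plate is moved by more than 15 mm (distance of blue_plate from where it was at the start of the episode above 0.015 m).
It fails at once if the multimeter, beaker or wire stand is moved by more than 15 mm (distance of any of meter, beaker, wire_stand from where it was at the start of the episode above 0.015 m).
It also fails if it takes over 64 s, if anything falls off the work surface, if the arm or the gripper's body presses on something with over 40 N, if the wrist force passes 120 N, or if a joint passes its speed limit or range.

ROBOT

A 6-joint arm with a two-finger parallel gripper is mounted at the origin on the work surface. World frame = base frame: x ahead of the robot, y to its left, z up, the work surface at z = 0. Lengths are in m, angles in rad, forces in N, time in s.
With the tool pointing down it reaches from about 0.375 to 0.9 m from the base axis. Payload 3.1 kg.
Tool frame: the origin (TCP) lies between the finger pads; the fingertips stand 17 mm ahead of it and the grasp point (between the pads) lies 2 mm behind it; z points along the fingers, y is the line along which they close (so a half turn about z gives the same grasp; the last joint's range is limited). The gripper opens to 85 mm and grips with 20 to 120 N. Pads are 22 mm wide; open, the fingers measure 114 mm over their backs; the gripper's body (76 mm by 85 mm) begins 54 mm behind the grasp point. The pads swing forward as they close: fully open they stand 13 mm farther back than shut.
Start: joints at [1.121, 0.527, 1.433, -0, 1.181, -0.178], TCP at [0.168, 0.602, 0.248] pointing down, gripper open.
Joint ranges: [-3.08, 3.08], [-0.75, 2.2], [0.22, 2.44], [-1.43, 4.57], [0, 2.65], [-2.85, 2.85]. Speed limits (rad/s): [2.79, 2.79, 3.14, 3.14, 3.14, 3.14].

INTERFACE

Orientations are given as a unit quaternion [x, y, z, w].
In Python, from station import sense, vision, order gives the robot as it stands.
- The arm moves only by the shell command python3 -m crank 'ROWS' [OPENING] [FORCE]. ROWS is JSON, a list of rows, each an object with "dp": the shift along the world's x, y, z in units of 30 mm (1.0 is 30 mm), a list of three; "angular": the turn, a rotation vector about the world's x, y, z in degrees, a list of three. In form: [{"dp": [dx, dy, dz], "angular": [ax, ay, az]}, ...]. A call has 1 to 20 rows; each row shifts and turns the commanded pose from where the row before left it; what a row does not reach is not made up. A row lasts 1/10 s, in which the tool goes at most 50 mm and 8.59 degrees, less where a joint would pass 70% of its speed; a pose out of reach is approached as far as the arm can. A call is refused whole if a number of a shift passes 1 or a number of a turn 8.59, either way. A call with a gripper value outside its range is refused whole. OPENING is the closure, from 0 (fully open) to 1 (shut), set as the call begins (- or left out, the last holds). The fingers move at their own pace and stop on an object; FORCE is the grip in N (left out, the last holds). Time passes only in rows, so rows that do not move let the fingers close. It gives the time, the measured TCP pose, the force, the opening and the grip force at its end, in the units of the state.
- sense(): the state, without advancing time (a new reading comes with each control period).
- vision.snapshot(name): name is "scene" or "top" or "wrist"; returns a dict with "image" (480x640x3 uint8, blue, green, red), "range_z" (480x640 float32, m along the optical axis (not along the pixel's ray), 0 where there is no reading), "mtx" (3x3 intrinsics, pixels), "pose" (4x4, takes a point from camera to world coordinates); the wrist camera has in their place "mount" (4x4, takes a point from camera to tool coordinates, whose origin is the TCP and whose axes are the flange's). Camera axes: x right, y down, z forward; pixel columns grow to the right and rows downward; lengths in m; the calibration is good to about 2 mm. A picture is of the moment at which its call begins: read the wrist's pose just before it.
- order.sign_off(): hands the job in; it is judged then, once.
The state is a dict: "t": time; "q": joint angles; "qd": joint speeds; "tau": joint torques, N m; "tcp_pos": TCP position; "tool_rot": TCP orientation; "force": force on the tool from outside, world axes, zero at the start; "ft_torque": the same for the moment, N m; "finger_gap": opening from 0.0 (shut) to 1.0 (fully open); "gripper_force": force on a finger pad.
Only numpy, scipy, OpenCV 4.12 (cv2) and the standard library are available. Lean on these libraries where they do the work, as an engineer would, in place of code of your own. Each camera call takes 0.05 s, during which the arm holds its last target. There are 200 camera calls.

## Working session

There is one attempt and no reset: what is moved stays moved. The work goes in short steps, Python scripts to look and compute and a shell command to move; the robot and the scene stay as the last step left them, time stands still between calls to the robot, and variables do not carry over. Pictures are saved under pics/ and viewed, at most 10 in all, crops included, and the job is handed in when it is done.

```bash
ls; mkdir -p pics; python3 - <<'E'
from station import sense, vision
import cv2,numpy as np
s=sense();print(s['t'],s['tcp_pos'],s['tool_rot'],s['finger_gap'])
for n in('top','scene'):
    d=vision.snapshot(n);cv2.imwrite(f'pics/{n}0.png',d['image']);np.savez(f'pics/{n}0.npz',**d);print(d['pose'].round(3).tolist(),d['mtx'].round(1).tolist())
E
```

```text
pics
0.0 [0.16745724 0.60144665 0.24733445] [ 1.35485989e-01  9.90778670e-01 -1.03140207e-03 -3.31601449e-04] 1.0003491829328157
[[0.002, -0.997, 0.078, 0.541], [-1.0, -0.001, 0.015, 0.057], [-0.015, -0.078, -0.997, 1.219], [0.0, 0.0, 0.0, 1.0]] [[544.2, 0.0, 317.9], [0.0, 544.2, 235.4], [0.0, 0.0, 1.0]]
[[-0.047, 0.673, -0.739, 1.519], [0.999, 0.044, -0.024, 0.103], [0.017, -0.739, -0.674, 0.942], [0.0, 0.0, 0.0, 1.0]] [[573.3, 0.0, 319.2], [0.0, 573.3, 239.0], [0.0, 0.0, 1.0]]
```

View pics/top0.png

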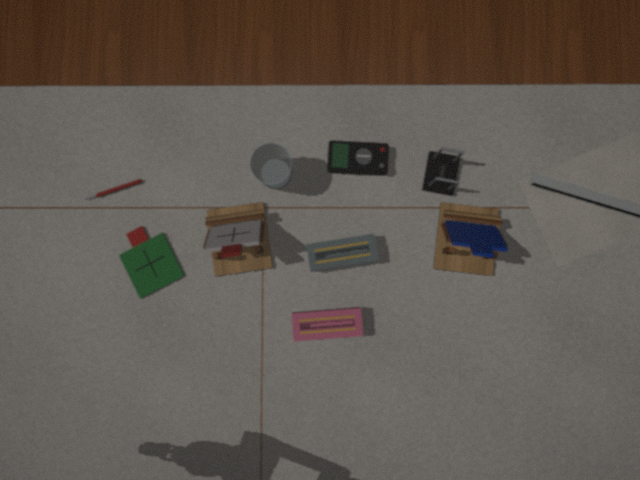

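View pics/scene0.png

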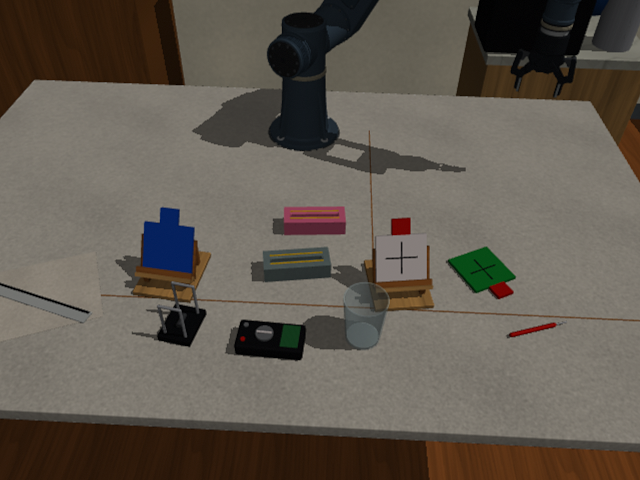

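The top view (up is +x, left is +y) shows the white screen in its rack at about (235,238), with the red tab at (231,251). The grey foot is at (343,252), the pink decoy at (328,323), the blue plate at (475,238), and the beaker at (271,165). In the scene view the white face is at (402,258), its tab at (401,227), and the grey foot at (297,263).

```bash
cat > h.py <<'E'
import numpy as np,cv2
def pts(d,m,T=None):
    T=d['pose'] if T is None else T
    v,u=np.nonzero(m&(d['range_z']>0)); z=d['range_z'][v,u];K=d['mtx']
    p=np.c_[(u-K[0,2])/K[0,0]*z,(v-K[1,2])/K[1,1]*z,z]
    return p@T[:3,:3].T+T[:3,3]
def onplane(d,uv,h,T=None):
    T=d['pose'] if T is None else T
    uv=np.atleast_2d(uv);r=np.c_[uv,np.ones(len(uv))]@np.linalg.inv(d['mtx']).T@T[:3,:3].T
    return T[:3,3]+r*((h-T[2,3])/r[:,2])[:,None]
def mask(d,name,box):
    H=cv2.cvtColor(d['image'],cv2.COLOR_BGR2HSV).astype(int);h,s,v=H[...,0],H[...,1],H[...,2]
    m={'red':((h<6)|(h>174))&(s>170)&(v>60),'yellow':(h>18)&(h<34)&(s>70)&(v>90),'white':(s<40)&(v>150)}[name]
    b=np.zeros_like(m);b[box[1]:box[3],box[0]:box[2]]=1
    return m&b
def lines(m):
    n,l,st,c=cv2.connectedComponentsWithStats(m.astype(np.uint8))
    out=[]
    for i in range(1,n):
        if st[i,4]>25: out.append(cv2.minAreaRect(np.argwhere(l==i)[:,::-1].astype(np.float32)))
    return out
E
python3 - <<'E'
from h import *
L=lambda n:dict(np.load(f'pics/{n}0.npz'))
t,s=L('top'),L('scene')
for n,d,b in(('top',t,(300,230,385,275)),('scene',s,(255,240,335,285))):
    for r in lines(mask(d,'yellow',b)):
        box=cv2.boxPoints(r);e=sorted([(np.linalg.norm(box[i]-box[i-1]),i) for i in range(4)])[:2]
        E=onplane(d,[(box[i]+box[i-1])/2 for _,i in e],.04);print(n,'yellow',E.round(4).tolist(),'len',np.linalg.norm(E[0]-E[1]).round(4),'yaw',np.degrees(np.arctan2(*(E[1]-E[0])[[0,1]])).round(2))
    m=mask(d,'yellow',b);p=pts(d,m);print(n,'yellow depth centre',np.median(p,0).round(4))
for n,d,b in(('scene',s,(380,212,420,240)),('top',t,(215,243,243,262))):
    p=pts(d,mask(d,'red',b));print(n,'red',len(p),p.mean(0).round(4),p.min(0).round(4),p.max(0).round(4))
m=mask(s,'white',(370,228,435,285));p=pts(s,m);c=p.mean(0);q=p
for _ in range(3):
    c=q.mean(0);n=np.linalg.svd(q-c)[2][2];r=(p-c)@n;q=p[abs(r)<.004]
n*=np.sign(n[0]);print('white',len(p),len(q),c.round(4),'n',n.round(4),'lean',np.degrees(np.arcsin(n[2])).round(1),'yaw',np.degrees(np.arctan2(n[1],n[0])).round(2))
yaw=np.arctan2(n[1],n[0]);ya=np.array([-np.sin(yaw),np.cos(yaw),0]);za=np.cross(n,ya)
print('ext y',np.percentile(q@ya,[.5,99.5]),'z',np.percentile(q@za,[.5,99.5]),za.round(4))
pr=pts(s,mask(s,'red',(380,212,420,240)));pr=pr[abs((pr-c)@n)<.006]
print('red y',np.percentile(pr@ya,[1,99]),'z',np.percentile(pr@za,[1,99]),'n',np.median((pr-c)@n))
E
```

```text
top yellow [[0.6015, 0.0832, 0.04], [0.6201, -0.0337, 0.04]] len 0.1184 yaw 170.96
top yellow [[0.5942, -0.0361, 0.04], [0.5758, 0.0792, 0.04]] len 0.1167 yaw -9.04
top yellow depth centre [0.6    0.0226 0.0402]
scene yellow [[0.5915, -0.0369, 0.04], [0.5734, 0.0801, 0.04]] len 0.1184 yaw -8.78
scene yellow [[0.6177, -0.0339, 0.04], [0.5989, 0.0836, 0.04]] len 0.1191 yaw -9.12
scene yellow depth centre [0.5972 0.0194 0.0422]
scene red 286 [0.5976 0.2452 0.1489] [0.5817 0.2261 0.1314] [0.6105 0.2643 0.1654]
top red 44 [0.5925 0.2443 0.1568] [0.584  0.2276 0.1374] [0.6029 0.2624 0.164 ]
white 0 0 [nan nan nan] n [0. 0. 0.] lean 0.0 yaw 0.0<stdin>:11: RuntimeWarning: Mean of empty slice.
  ret = um.true_divide(
<stdin>:13: RuntimeWarning: Mean of empty slice.
Traceback (most recent call last):
IndexError: index -1 is out of bounds for axis 0 with size 0
```

```bash
sed -i "s/'white':(s<40)&(v>150)/'white':(s<45)\&(v>135)/" h.py
python3 - <<'E'
from h import *
s=dict(np.load('pics/scene0.npz'))
H=cv2.cvtColor(s['image'],cv2.COLOR_BGR2HSV);print(H[245,390],H[270,415],H[240,360])
m=mask(s,'white',(370,230,435,285))
if m.sum()<500: v=int(H[245,390,2])-25; m=np.zeros_like(m); m[230:285,370:435]=(H[230:285,370:435,2]>v)&(H[230:285,370:435,1]<60)
p=pts(s,m);q=p[p[:,2]>.05]
for _ in range(4):
    c=np.median(q,0);n=np.linalg.svd(q-q.mean(0))[2][2];r=(p-q.mean(0))@n;c=q.mean(0);q=p[abs(r)<.004]
n*=np.sign(n[0]);print('white',len(p),len(q),c.round(4),'n',n.round(4),'lean',np.degrees(np.arcsin(n[2])).round(1),'yaw',np.degrees(np.arctan2(n[1],n[0])).round(2))
yaw=np.arctan2(n[1],n[0]);ya=np.array([-np.sin(yaw),np.cos(yaw),0]);za=np.cross(n,ya)
print('ext y',np.percentile((q-c)@ya,[.5,50,99.5]),'z',np.percentile((q-c)@za,[.5,50,99.5]),za.round(4))
pr=pts(s,mask(s,'red',(380,212,420,240)));print((pr-c).shape);rn=(pr-c)@n;pr=pr[abs(rn)<.006]
print('red y',np.percentile((pr-c)@ya,[1,50,99]),'z',np.percentile((pr-c)@za,[1,50,99]),'n',np.median(rn),'top pt',pr.mean(0))
# rotated rect of white for yaw check in plane coords
r=cv2.minAreaRect(np.c_[(q-c)@ya,(q-c)@za].astype(np.float32));print('rect',r)
E
```

```text
[  6  19 134] [  8  21 134] [ 19  29 125]
white 2654 1964 [0.6303 0.2519 0.0909] n [0.8559 0.1288 0.5009] lean 30.1 yaw 8.56
ext y [-0.05450606  0.00114147  0.05386033] z [-0.05052068  0.00212047  0.04938657] [-0.4953 -0.0745  0.8655]
(286, 3)
red y [-0.02054102 -0.0027082   0.01683996] z [0.05036732 0.06687279 0.08381577] n 0.00041507782943659354 top pt [0.59760339 0.24507864 0.14894162]
rect ((-0.0004907660186290741, -0.00064106285572052), (0.10982883721590042, 0.10289765149354935), 0.3746253252029419)
```

```bash
python3 -m crank '[{"dp":[0.64,-0.6,0],"angular":[0,0,-3.3]},{"dp":[0.64,-0.6,0],"angular":[0,0,-3.3]},{"dp":[0.64,-0.6,0],"angular":[0,0,-3.3]},{"dp":[0.64,-0.6,0],"angular":[0,0,-3.3]},{"dp":[0.64,-0.6,0],"angular":[0,0,-3.3]},{"dp":[0.64,-0.6,0],"angular":[0,0,-3.3]},{"dp":[0.64,-0.6,0],"angular":[0,0,-3.3]},{"dp":[0.64,-0.6,0],"angular":[0,0,-3.3]},{"dp":[0.64,-0.6,0],"angular":[0,0,-3.3]},{"dp":[0.64,-0.6,0],"angular":[0,0,-3.3]},{"dp":[0.64,-0.6,0],"angular":[0,0,-3.3]},{"dp":[0.64,-0.6,0],"angular":[0,0,-3.3]},{"dp":[0.64,-0.6,0],"angular":[0,0,-3.3]},{"dp":[0.64,-0.6,0],"angular":[0,0,-3.3]},{"dp":[0.64,-0.6,0],"angular":[0,0,-3.3]},{"dp":[0.64,-0.6,0],"angular":[0,0,-3.3]},{"dp":[0.64,-0.6,0],"angular":[0,0,-3.3]},{"dp":[0.64,-0.6,0],"angular":[0,0,-3.3]},{"dp":[0.64,-0.6,0],"angular":[0,0,-3.3]},{"dp":[0.64,-0.6,0],"angular":[0,0,-3.3]}]' 0.3 && python3 -m crank '[{"dp":[0,0,0],"angular":[1.1,-7.4,0]},{"dp":[0,0,0],"angular":[1.1,-7.4,0]},{"dp":[0,0,0],"angular":[1.1,-7.4,0]},{"dp":[0,0,0],"angular":[1.1,-7.4,0]},{"dp":[0,0,0],"angular":[0,0,0]},{"dp":[0,0,0],"angular":[0,0,0]}]'
cat > rel.py <<'E'
# tool error relative to a wanted TCP position and orientation: units of 30 mm and degrees
import sys,json
from h import *
from scipy.spatial.transform import Rotation as R
from station import sense
def want(yaw,lean):
    y,l=np.radians([yaw,lean]);n=np.array([np.cos(l)*np.cos(y),np.cos(l)*np.sin(y),np.sin(l)]);ya=np.array([-np.sin(y),np.cos(y),0]);z=-np.cross(n,ya)
    return R.from_matrix(np.c_[np.cross(n,z),n,z])
def report(p,yaw,lean):
    s=sense();r=want(yaw,lean)*R.from_quat(s['tool_rot']).inv()
    print('t',round(s['t'],2),'tcp',np.round(s['tcp_pos'],4),'dp',((np.array(p)-s['tcp_pos'])/.03).round(3),'ang',r.as_rotvec(degrees=True).round(2),'F',np.round(s['force'],1),'gap',round(s['finger_gap'],3),'grip',round(s['gripper_force'],1))
a=list(map(float,sys.argv[1:]));report(a[:3],a[3],a[4])
E
python3 rel.py .5502 .2388 .2231 8.56 30.1
```

```text
t: 2.1
tcp_pos: [0.5521, 0.2412, 0.2478]
tool_rot: [0.654, 0.756, -0.0, -0.0]
force: [0.2, 0.1, -0.5]
finger_gap: 0.701
gripper_force: 0.0
t: 2.7
tcp_pos: [0.5516, 0.2421, 0.2482]
tool_rot: [0.631, 0.732, 0.195, 0.168]
force: [0.7, 1.2, 1.4]
finger_gap: 0.699
gripper_force: 0.0
t 2.7 tcp [0.5516 0.2421 0.2482] dp [-0.048 -0.108 -0.835] ang [ 0.05 -0.32  0.12] F [0.7 1.2 1.4] gap 0.699 grip 0.0
```

```bash
python3 -m crank '[{"dp":[-0.05,-0.1,-0.43],"angular":[0,-0.3,0.1]},{"dp":[0,0,-0.4],"angular":[0,0,0]},{"dp":[0,0,0],"angular":[0,0,0]},{"dp":[0,0,0],"angular":[0,0,0]}]' >/dev/null; python3 rel.py .5502 .2388 .2231 8.56 30.1
python3 - <<'E'
from h import *
from scipy.spatial.transform import Rotation as R
from station import sense,vision
s=sense();d=vision.snapshot('wrist');cv2.imwrite('pics/w1.png',d['image'])
T=np.eye(4);T[:3,:3]=R.from_quat(s['tool_rot']).as_matrix();T[:3,3]=s['tcp_pos'];T=T@d['mount']
m=mask(d,'red',(0,0,640,480));n,l,st,c=cv2.connectedComponentsWithStats(m.astype(np.uint8))
for i in range(1,n):
    if st[i,4]>200:
        p=pts(d,l==i,T);print(st[i],p.mean(0).round(4),p.min(0).round(4),p.max(0).round(4))
        n_=np.array([.8559,.1288,.5009]);q=(p-[.5938,.2454,.1469]);ya=np.array([-.1489,.989,0]);za=np.array([-.4953,-.0745,.8655])
        for v in(n_,ya,za):print(np.percentile(q@v,[1,10,50,90,99]).round(4))
E
```

```text
t 3.1 tcp [0.5521 0.2393 0.224 ] dp [-0.063 -0.015 -0.03 ] ang [0.   0.18 0.05] F [0.  0.2 0.3] gap 0.697 grip 0.0
[ 303  209   16   92 1418] [0.5874 0.249  0.1585] [0.5807 0.1989 0.1018] [0.6216 0.2673 0.1636]
[-0.003  -0.0023  0.001   0.004   0.0045]
[-0.0184 -0.0138  0.0055  0.0203  0.0206]
[-0.0148  0.0035  0.0154  0.0163  0.0169]
```

View pics/w1.png

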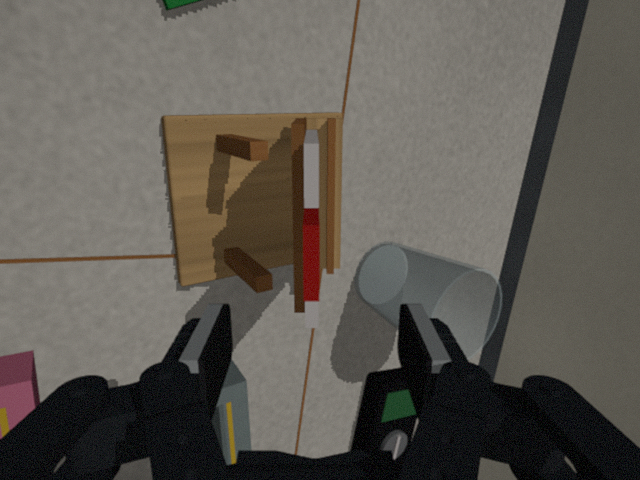

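The wrist view shows the red tab edge at (312,255) midway between the fingers, and its depth agrees with the scene measurement to 1 mm. I'm advancing along the plate.

```bash
python3 -m crank '[{"dp":[0.24,0.04,-0.44],"angular":[0,0,0]},{"dp":[0.24,0.04,-0.44],"angular":[0,0.15,0]},{"dp":[0.24,0.04,-0.44],"angular":[0,0,0]},{"dp":[0.24,0.04,-0.44],"angular":[0,0,0]},{"dp":[0.24,0.04,-0.43],"angular":[0,0,0]},{"dp":[0.24,0.04,-0.43],"angular":[0,0,0]},{"dp":[0,0,0],"angular":[0,0,0]},{"dp":[0,0,0],"angular":[0,0,0]},{"dp":[0,0,0],"angular":[0,0,0]}]' >/dev/null; python3 rel.py .5951 .2464 .1454 8.56 30.1
```

```text
t 4.05 tcp [0.5934 0.2463 0.1453] dp [0.056 0.003 0.004] ang [0.01 0.   0.03] F [-0.2  0.5  0.7] gap 0.705 grip 0.0
```

```bash
python3 -m crank '[{"dp":[0.05,0,0],"angular":[0,0,0]},{"dp":[0,0,0],"angular":[0,0,0]},{"dp":[0,0,0],"angular":[0,0,0]},{"dp":[0,0,0],"angular":[0,0,0]},{"dp":[0,0,0],"angular":[0,0,0]},{"dp":[0,0,0],"angular":[0,0,0]},{"dp":[0,0,0],"angular":[0,0,0]},{"dp":[0,0,0],"angular":[0,0,0]},{"dp":[0,0,0],"angular":[0,0,0]},{"dp":[0,0,0],"angular":[0,0,0]}]' 1 60 >/dev/null; python3 rel.py .5951 .2464 .1454 8.56 30.1
```

```text
t 5.05 tcp [0.5951 0.2464 0.1454] dp [-0.001  0.001  0.001] ang [-0.01  0.04  0.02] F [-2.8  0.1  5.3] gap 0.087 grip 59.5
```

```bash
python3 -m crank '[{"dp":[-0.083,-0.0125,0.144],"angular":[0,0,0]},{"dp":[-0.165,-0.025,0.288],"angular":[0,0,0]},{"dp":[-0.165,-0.025,0.288],"angular":[0,0,0]},{"dp":[-0.165,-0.025,0.288],"angular":[0,0,0]},{"dp":[-0.165,-0.025,0.288],"angular":[0,0,0]},{"dp":[-0.165,-0.025,0.288],"angular":[0,0,0]},{"dp":[-0.165,-0.025,0.288],"angular":[0,0,0]},{"dp":[-0.165,-0.025,0.288],"angular":[0,0,0]},{"dp":[-0.165,-0.025,0.288],"angular":[0,0,0]},{"dp":[-0.165,-0.025,0.288],"angular":[0,0,0]},{"dp":[-0.165,-0.025,0.288],"angular":[0,0,0]},{"dp":[-0.165,-0.025,0.288],"angular":[0,0,0]},{"dp":[-0.165,-0.025,0.288],"angular":[0,0,0]},{"dp":[0,0,0],"angular":[0,0,0]},{"dp":[0,0,0],"angular":[0,0,0]}]' >/dev/null; python3 rel.py .597 .0232 .27 9.0 0
```

```text
t 6.55 tcp [0.533  0.2369 0.2531] dp [ 2.133 -7.123  0.563] ang [-4.58 29.75  0.46] F [ 0.7  0.4 -1.7] gap 0.085 grip 58.9
```

```bash
python3 -m crank '[{"dp":[0,0,0.28],"angular":[-0.57,3.72,0.06]},{"dp":[0,0,0.28],"angular":[-0.57,3.72,0.06]},{"dp":[0,0,0],"angular":[-0.57,3.72,0.06]},{"dp":[0.15,-0.6,0],"angular":[-0.57,3.72,0.06]},{"dp":[0.15,-0.6,0],"angular":[-0.57,3.72,0.06]},{"dp":[0.15,-0.6,0],"angular":[-0.57,3.72,0.06]},{"dp":[0.2,-0.6,0],"angular":[-0.57,3.72,0.06]},{"dp":[0.2,-0.6,0],"angular":[-0.57,3.72,0.06]},{"dp":[0.2,-0.6,0],"angular":[0,0,0]},{"dp":[0.2,-0.6,0],"angular":[0,0,0]},{"dp":[0.2,-0.6,0],"angular":[0,0,0]},{"dp":[0.2,-0.6,0],"angular":[0,0,0]},{"dp":[0.2,-0.6,0],"angular":[0,0,0]},{"dp":[0.2,-0.6,0],"angular":[0,0,0]},{"dp":[0.18,-0.5,0],"angular":[0,0,0]},{"dp":[0,0,0],"angular":[0,0,0]},{"dp":[0,0,0],"angular":[0,0,0]},{"dp":[0,0,0],"angular":[0,0,0]}]' >/dev/null; python3 rel.py .597 .0232 .27 9.0 0
python3 - <<'E'
from station import vision
from h import *
for n in('scene','top'):
    d=vision.snapshot(n);cv2.imwrite(f'pics/{n}2.png',d['image']);np.savez(f'pics/{n}2.npz',**d)
s=cv2.imread('pics/scene2.png');t=cv2.imread('pics/top2.png')
cv2.imwrite('pics/c2.png',cv2.resize(np.hstack([s[100:300,200:400],t[150:350,250:450]]),None,fx=2,fy=2))
E
```

```text
t 8.35 tcp [0.5996 0.0246 0.2695] dp [-0.085 -0.047  0.018] ang [-0.05 -0.08 -0.05] F [-0.   0.3 -0.9] gap 0.082 grip 59.0
```

View pics/c2.png

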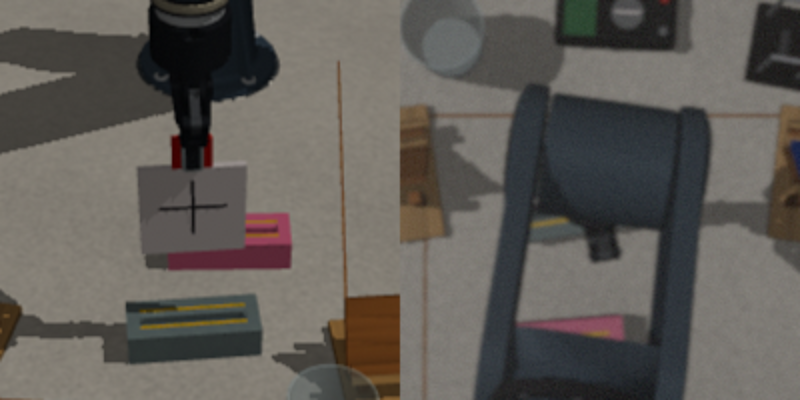

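The left half shows the screen hanging upright above the grey foot, with its face at about (193,208) in the crop. In the right half the arm hides it from the top camera. I'll fit the plate's pose with the scene camera, which also measured the foot.

```bash
cat > plate.py <<'E'
import sys
from h import *
from station import vision
def plate(d,zmin=.07,guess=None):
    H=cv2.cvtColor(d['image'],cv2.COLOR_BGR2HSV);m=np.zeros(H.shape[:2],bool);m[100:300,240:345]=1
    p=pts(d,m);p=p[(p[:,2]>zmin)&(abs(p[:,0]-.60)<.035)&(abs(p[:,1]-.023)<.07)]
    hs=p[:,2].max()
    z0=guess;p=p[p[:,2]<z0+.108]
    q=p
    for _ in range(5):
        c=q.mean(0);n=np.linalg.svd(q-c)[2][2];q=p[abs((p-c)@n)<.004]
    n*=np.sign(n[0]);y=np.arctan2(n[1],n[0]);ya=np.array([-np.sin(y),np.cos(y),0]);za=np.cross(n,ya)
    r=cv2.minAreaRect(np.c_[(q-c)@ya,(q-c)@za].astype(np.float32))
    o=c-n*.004
    print(len(q),'c',c.round(4),'mid-plane c',o.round(4),'lean',np.degrees(np.arcsin(n[2])).round(2),'yaw',np.degrees(y).round(2),'y',np.percentile((q-c)@ya,[.5,99.5]).round(4),'zext',np.percentile(q[:,2],[.3,99.7]).round(4),'rect',np.round(r[0],4),np.round(r[1],4),round(r[2],2))
if __name__=='__main__':
    d=dict(np.load(sys.argv[1])) if sys.argv[1]!='live' else vision.snapshot('scene')
    if sys.argv[1]=='live': np.savez('pics/live.npz',**d);cv2.imwrite('pics/live.png',d['image'])
    plate(d,float(sys.argv[2]),float(sys.argv[3]))
E
python3 plate.py pics/scene2.npz .1 .144
```

```text
2116 c [0.6023 0.0251 0.1992] mid-plane c [0.5983 0.0244 0.1992] lean -0.0 yaw 9.08 y [-0.0543  0.0545] zext [0.1437 0.2516] rect [ 0.     -0.0022] [0.1101 0.1099] 89.94
```

```bash
python3 -m crank '[{"dp":[-0.05,-0.02,0],"angular":[0,0,0]},{"dp":[-0.047,-0.02,0],"angular":[0,0,0]},{"dp":[0,0,-0.3],"angular":[0,0,0]},{"dp":[0,0,-0.4],"angular":[0,0,0]},{"dp":[0,0,-0.4],"angular":[0,0,0]},{"dp":[0,0,-0.4],"angular":[0,0,0]},{"dp":[0,0,-0.4],"angular":[0,0,0]},{"dp":[0,0,-0.4],"angular":[0,0,0]},{"dp":[0,0,-0.4],"angular":[0,0,0]},{"dp":[0,0,-0.3],"angular":[0,0,0]},{"dp":[0,0,-0.1],"angular":[0,0,0]},{"dp":[0,0,0],"angular":[0,0,0]},{"dp":[0,0,0],"angular":[0,0,0]},{"dp":[0,0,0],"angular":[0,0,0]}]' >/dev/null; python3 rel.py .597 .0232 .136 9.0 0; python3 plate.py live .055 .05
```

```text
t 9.85 tcp [0.5975 0.0226 0.1773] dp [-0.018  0.019 -1.376] ang [-0.01  0.05 -0.02] F [ 0.   0.1 -1.6] gap 0.084 grip 58.9
1702 c [0.6002 0.0229 0.1083] mid-plane c [0.5963 0.0223 0.1083] lean -0.14 yaw 8.82 y [-0.0544  0.0545] zext [0.0554 0.1575] rect [ 0.0002 -0.0018] [0.1027 0.1102] 89.86
```

```bash
python3 -m crank '[{"dp":[-0.025,0.03,-0.05],"angular":[0,0,0]},{"dp":[0,0,-0.1],"angular":[0,0,0]},{"dp":[0,0,-0.1],"angular":[0,0,0]},{"dp":[0,0,-0.1],"angular":[0,0,0]},{"dp":[0,0,-0.1],"angular":[0,0,0]},{"dp":[0,0,-0.1],"angular":[0,0,0]},{"dp":[0,0,-0.1],"angular":[0,0,0]},{"dp":[0,0,0],"angular":[0,0,0]}]' >/dev/null; python3 rel.py .597 .0232 .136 9.0 0
```

```text
t 10.7 tcp [0.596  0.0236 0.1565] dp [ 0.035 -0.013 -0.683] ang [-0.03 -0.1  -0.01] F [ 0.2  0.8 -2.5] gap 0.083 grip 58.9
```

```bash
python3 -m crank '[{"dp":[0,0,-0.1],"angular":[0,0,0]},{"dp":[0,0,-0.1],"angular":[0,0,0]},{"dp":[0,0,-0.1],"angular":[0,0,0]},{"dp":[0,0,-0.1],"angular":[0,0,0]},{"dp":[0,0,-0.1],"angular":[0,0,0]},{"dp":[0,0,-0.08],"angular":[0,0,0]},{"dp":[0,0,0],"angular":[0,0,0]},{"dp":[0,0,0],"angular":[0,0,0]}]' >/dev/null; python3 rel.py .597 .0232 .136 9.0 0
```

```text
t 11.5 tcp [0.5963 0.0236 0.1397] dp [ 0.023 -0.013 -0.122] ang [-0.02 -0.04 -0.02] F [ 0.1 -0.3 -2. ] gap 0.087 grip 58.9
```

```bash
python3 -m crank '[{"dp":[0,0,-0.03],"angular":[0,0,0]},{"dp":[0,0,-0.03],"angular":[0,0,0]},{"dp":[0,0,-0.03],"angular":[0,0,0]},{"dp":[0,0,0],"angular":[0,0,0]},{"dp":[0,0,0],"angular":[0,0,0]}]' >/dev/null; python3 rel.py .597 .0232 .136 9.0 0
```

```text
t 12.0 tcp [0.5965 0.0236 0.1375] dp [ 0.016 -0.014 -0.051] ang [-0.02  0.   -0.02] F [-1.   0.5  3. ] gap 0.084 grip 59.6
```

```bash
python3 -m crank '[{"dp":[0,0,-0.03],"angular":[0,0,0]},{"dp":[0,0,0],"angular":[0,0,0]},{"dp":[0,0,0],"angular":[0,0,0]}]' >/dev/null; python3 rel.py .597 .0232 .136 9.0 0; python3 plate.py live .055 .01
```

```text
t 12.3 tcp [0.5967 0.0236 0.1376] dp [ 0.01  -0.015 -0.052] ang [-0.01  0.04 -0.03] F [-2.4  1.   9. ] gap 0.084 grip 60.6
1019 c [0.5993 0.0237 0.0869] mid-plane c [0.5953 0.023  0.0869] lean -0.06 yaw 9.02 y [-0.0541  0.055 ] zext [0.0556 0.1178] rect [ 0.0003 -0.0002] [0.1097 0.063 ] 0.51
```

```bash
python3 -m crank '[{"dp":[0,0,0],"angular":[0,0,0]},{"dp":[0,0,0],"angular":[0,0,0]},{"dp":[0,0,0],"angular":[0,0,0]},{"dp":[0,0,0],"angular":[0,0,0]},{"dp":[0,0,0],"angular":[0,0,0]},{"dp":[0,0,0],"angular":[0,0,0]}]' 0.5 >/dev/null;  python3 rel.py .597 .0232 .136 9.0 0; python3 -m crank '[{"dp":[0,0,0.3],"angular":[0,0,0]},{"dp":[0,0,0.5],"angular":[0,0,0]},{"dp":[0,0,0.7],"angular":[0,0,0]},{"dp":[0,0,0.7],"angular":[0,0,0]},{"dp":[0,0,0.7],"angular":[0,0,0]},{"dp":[0,0,0.7],"angular":[0,0,0]},{"dp":[0,0,0],"angular":[0,0,0]},{"dp":[0,0,0],"angular":[0,0,0]},{"dp":[0,0,0],"angular":[0,0,0]}]' >/dev/null; python3 rel.py .597 .0232 .136 9.0 0; python3 plate.py live .055 .01; python3 - <<'E'
from h import *
d=dict(np.load('pics/live.npz'));p=pts(d,mask(d,'red',(240,100,345,300)));print('red',p.mean(0).round(4),np.percentile(p[:,2],[1,99]).round(4))
E
```

```text
t 12.95 tcp [0.5963 0.0235 0.1359] dp [ 0.025 -0.012  0.003] ang [-0.02 -0.05 -0.02] F [ 0.5  0.  -0.4] gap 0.498 grip 0.0
t 13.85 tcp [0.5955 0.0237 0.2431] dp [ 0.051 -0.016 -3.57 ] ang [-0.04 -0.16 -0.02] F [-0.8  0.5  0.4] gap 0.506 grip 0.0
1035 c [0.5997 0.0242 0.0867] mid-plane c [0.5958 0.0236 0.0867] lean 0.37 yaw 8.88 y [-0.0546  0.0545] zext [0.0552 0.1179] rect [-0.0001 -0.0003] [0.1099 0.0629] 0.05
red [0.5984 0.0237 0.1411] [0.1221 0.1583]
```

View pics/live.png

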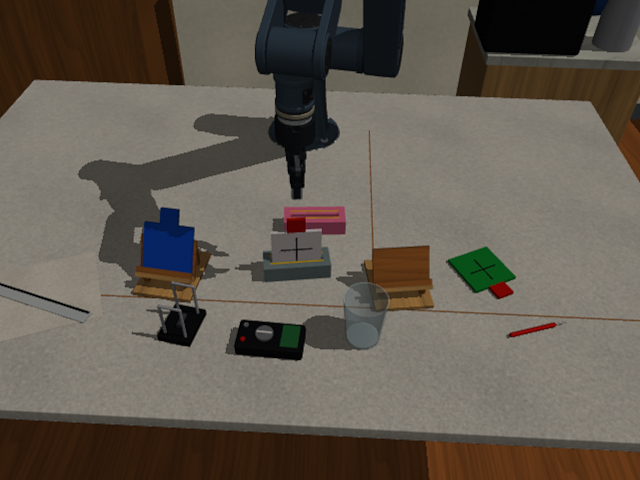

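The view shows the screen upright in the grey foot at (297,248), tab on top at (297,225), gripper clear, and the blue plate and bystanders where they were. The tab top measures 158 mm against an expected 155 mm. This camera reads about 2 mm high, so the screen is seated.

```bash
python3 -c "
from station import order;print(order.sign_off())"
```

```text
the job is handed in; nothing more can be done
None
```

The white screen stands upright in the slot of the grey foot, tab on top; I lowered it until it pressed on the slot floor before letting go, nothing else moved in the last camera view, and I handed the job in at about 14 s (no verdict came back).

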